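# Register a foil-stamping die plate against pins and stop

### The job

Register the die plate in the jig: slide it back until it sits square against both dowel pins and hold it there for a moment with a light push, then slide it along the pins and hold it lightly home against the end stop, and last swing the toggle clamp's handle down until the clamp locks on the plate. Push gently and feel for each contact, never ramming the pins or the stop. Do not touch the brass die on the plate, and leave the magnifier and hex key on the jig and the tape roll and spare die beside it where they are.

Things in the scene. Friction and masses are not known exactly. Their poses are not given: they have to be found in the camera images.
- jig: registration jig: fixed drilled steel base 260 (x) x 290 (y) x 20 mm, flat on the bench, turned up to 0.3 rad; origin at the centre of its underside, top at z = 20 mm. Its x runs along the row of two dowel pins towards the end stop, its y from the die plate towards pins and clamp. 'jig (x, y)' below: mm in this frame.
- die_plate: loose aluminium plate 150 (x) x 100 (y) x 10 mm lying on the jig, origin under its centre; too wide to grip, pushed at its edges. 0.5 to 0.85 kg, slides with 0.7 to 2 N. On both pins it is parallel to the jig, origin at jig y = -40; it starts 15 to 38 mm off them and 12 to 37 mm off the stop. Once on one pin it takes 8 to 12 N in the middle, half that pushed over by the other pin, to swing round.
- die: engraved brass block 96 (x) x 50 (y) x 6 mm with about 1 mm of relief, fixed on the middle of the die plate's top: not to be touched. Origin at the centre of its underside.
- dowel_a: fixed steel pin, 12 mm across, standing 18 mm above the jig's top at jig (-35, 16); origin at the centre of its foot. Pins and stop should not feel more than 15 N.
- dowel_b: fixed steel pin like dowel_a at jig (45, 16). Both pins touch the plate's long +y edge.
- end_stop: adjustable end stop: dark steel block 24 x 40 x 20 mm, origin at the foot of its face towards the jig's -x, at jig (104, -40). A steel set screw, 8 mm across, stands out of that face towards -x, its axis 5.5 mm above the jig's top, through a nut. Its flat tip is the stop. The screw is locked but set anew each time: 8 to 20 mm out, not measured, to be found by feel.
- clamp: toggle clamp bolted behind the pins at jig x = 20, working in the jig's y-z plane; origin at jig (20, 60) z 20 mm. Its handle, 108 mm from pivot to end, slants up and away from the plate when open and lies nearly level when locked. Press straight down on its upper face at jig (20, 125): it moves with 1 to 2 N, and is locked when it meets its stop and 12 N are felt.
- handle_end (a point): outer end of the clamp's handle, on its centre line; the outer 60 mm are a black grip 18 mm wide, 14 mm thick. Open: end at jig (20, 146) z 150 mm, handle pivot at jig (20, 78) z 65 mm. Locked: end at jig (20, 165) z 50 mm, pivot at jig (20, 60) z 75 mm.
- clamp_arm (a joint): angle of the clamp's holding arm, rad: 0 open (raised, clear of the plate), about 0.98 when the clamp is locked on the plate. It is moved by the handle only.
- clamp_foot: the clamp arm's spring-mounted black rubber foot, 14 mm across, origin at the centre of its underside. Raised, it is at jig (20, 6) about 90 mm above the bench; locked, it presses the margin of the seated plate at jig (20, 0) with about 5 N.
- loupe: small black folding magnifier, 30 x 30 x 34 mm, standing on the jig near its -x +y corner; leave alone.
- hex_key: dark steel L-shaped hex key, 75 x 29 mm, 6 mm thick, lying on the jig near its +x +y corner; leave alone.
- tape_roll: roll of clear tape 96 mm across, 24 mm high, on the bench; leave alone.
- spare_die: loose brass block 70 x 45 x 6.5 mm on the bench; leave alone.
Not all that is in view belongs to the job. Several things have the shape of the die_plate; the one meant has the colours described above.

How it is judged:
By the outcome, as a careful person would: the job done as asked, in the order asked, and still so for the second after the job is handed in, with the robot touching nothing.
It also fails if it takes over 72 s, if anything falls off the work surface, if the arm or the gripper's body presses on something with over 40 N, if the wrist force passes 120 N, or if a joint passes its speed limit or range.

### The arm

A 7-joint arm with a two-finger parallel gripper is mounted at the origin on the work surface. World frame = base frame: x ahead of the robot, y to its left, z up, the work surface at z = 0. Lengths are in m, angles in rad, forces in N, time in s.
With the tool pointing down it reaches from about 0.425 to 0.95 m from the base axis. Payload 4.7 kg.
Tool frame: the origin (TCP) lies midway between the tips of the shut fingers; the grasp point (between the pads) lies 19 mm behind it; z points along the fingers, y is the line along which they close (so a half turn about z gives the same grasp; the last joint's range is limited). The gripper opens to 85 mm and grips with 20 to 120 N. Pads are 22 mm wide; open, the fingers measure 114 mm over their backs; the gripper's body (76 mm by 85 mm) begins 54 mm behind the grasp point. The pads swing forward as they close: fully open they stand 13 mm farther back than shut.
Start: joints at [-1.277, 0.469, -0.049, 1.532, 0.024, 1.141, -0.082], TCP at [0.214, 0.64, 0.231] pointing down, gripper open.
Joint ranges: [-2.59, 2.59], [-0.33, 1.99], [-1.39, 1.29], [0.1, 2.45], [-1.04, 4.18], [0.21, 1.99], [-2.66, 2.66]. Speed limits (rad/s): [2.57, 2.57, 3.14, 3.14, 3.14, 3.14, 3.14].

### API

Orientations are given as a unit quaternion [w, x, y, z].
In Python, from bench import telemetry, optics, ticket gives the robot as it stands. The module is installed in compiled form; this text tells all that it offers.
- The arm moves only by the shell command python3 -m handwheel 'ROWS' [OPENING] [FORCE]. ROWS is JSON, a list of rows, each a list of 2 entries, a list of its own where there are three numbers: the shift along the tool's x, y, z in cm, then the turn, a rotation vector about the tool's x, y, z in degrees. A call has 1 to 20 rows; each row shifts and turns the commanded pose from where the row before left it, along the tool's axes as they then stand; what a row does not reach is not made up. A row lasts 1/12 s, in which the tool goes at most 41.7 mm and 7.16 degrees, less where a joint would pass 70% of its speed; a pose out of reach is approached as far as the arm can. A call is refused whole if a number of a shift passes 4.17 or a number of a turn 7.16, either way. A call with a gripper value outside its range is refused whole. OPENING is the opening, from 0 (shut) to 1 (fully open), set as the call begins (- or left out, the last holds). The fingers move at their own pace and stop on an object; FORCE is the grip in N (left out, the last holds). Time passes only in rows, so rows that do not move let the fingers close. It gives the time, the measured TCP pose, the force, the opening and the grip force at its end, in the units of the state.
- telemetry.get_obs(): the state, without advancing time (a new reading comes with each control period).
- optics.get_image(name): name is "side" or "top"; returns (picture, depth): 384x512x3 uint8, blue, green, red; 384x512 float32, m along the optical axis (not along the pixel's ray), 0 where there is no reading.
- optics.camera_model(name): a dict with "vfov" (degrees; the focal length in pixels is half the picture's height over the tangent of half this angle, whatever the lens; pixels are square), "cx", "cy" (the principal point, pixels), "k1" (the pictures are not rectified: a ray, as slopes to the right and down, at radius r is drawn at 1 + k1 r^2 times it, then the intrinsics apply), "eye" and "orientation" of the camera in the world. Camera axes: x right, y up, looking along -z (the intrinsics and any distortion apply to the point x, -y, -z); pixel columns grow to the right and rows downward; lengths in m; the calibration is good to about 2 mm. A picture is of the moment at which its call begins. camera_model takes no time and is no camera call.
- ticket.sign_off(): hands the job in; it is judged then, once.
The state is a dict: "time_s": time; "joint_positions": joint angles; "dq": joint speeds; "effort": joint torques, N m; "eef_pos": TCP position; "tcp_rot": TCP orientation; "ft_force": force on the tool from outside, world axes, zero at the start; "ft_torque": the same for the moment, N m; "opening": finger opening in m; "finger_force": force on a finger pad.
Only numpy, scipy, OpenCV 4.12 (cv2) and the standard library are available. Lean on these libraries where they do the work, as an engineer would, in place of code of your own. Each camera call takes 0.05 s, during which the arm holds its last target. There are 200 camera calls.

## Working session

There is one attempt and no reset: what is moved stays moved. The work goes in short steps, Python scripts to look and compute and a shell command to move; the robot and the scene stay as the last step left them, time stands still between calls to the robot, and variables do not carry over. Pictures are saved under pics/ and viewed, at most 10 in all, crops included, and the job is handed in when it is done.

```bash
mkdir -p pics; cat > h.py <<'E'
import numpy as np, cv2
from bench import telemetry, optics, ticket
from scipy.spatial.transform import Rotation as R
def model(n):
    m=optics.camera_model(n); f=192/np.tan(np.radians(m['vfov'])/2)
    q=m['orientation']; Rc=R.from_quat([q[1],q[2],q[3],q[0]]).as_matrix()
    return m,f,Rc,np.array(m['eye'])
def ray(n,u,v):
    m,f,Rc,e=model(n); d=np.array([(u-m['cx'])/f,(v-m['cy'])/f]); s=d.copy()
    for _ in range(20): s=d/(1+m['k1']*(s@s))
    return e,Rc@np.array([s[0],-s[1],-1])
def at_z(n,u,v,z):
    e,d=ray(n,u,v); return e+d*(z-e[2])/d[2]
def at_depth(n,u,v,dep):
    e,d=ray(n,u,v); return e+d*dep
def proj(n,P):
    m,f,Rc,e=model(n); c=Rc.T@(np.array(P)-e); s=np.array([c[0],-c[1]])/-c[2]
    s=s*(1+m['k1']*(s@s)); return s*f+[m['cx'],m['cy']]
def st():
    o=telemetry.get_obs(); print({k:np.round(o[k],4) for k in ('time_s','eef_pos','tcp_rot','ft_force','ft_torque','opening')}); return o
E
python3 - <<'E'
from h import *
st()
for n in('top','side'):
    i,d=optics.get_image(n); cv2.imwrite(f'pics/{n}0.png',i); np.save(n+'0.npy',d); print(optics.camera_model(n))
E
```

```text
{'time_s': np.float64(0.0), 'eef_pos': array([0.214 , 0.6396, 0.2303]), 'tcp_rot': array([-1.000e-04,  1.607e-01,  9.870e-01, -1.000e-03]), 'ft_force': array([1.0331, 0.2346, 0.4366]), 'ft_torque': array([-0.0568, -0.0194, -0.0176]), 'opening': np.float64(0.0852)}
{'vfov': 55.16284018083495, 'cx': 255.95233608232834, 'cy': 194.1326453334767, 'k1': -0.006535726288028348, 'eye': array([ 0.53481253, -0.01526568,  1.11661474]), 'orientation': array([ 0.71477317,  0.02184936, -0.02200021, -0.69866867])}
{'vfov': 48.72923680568698, 'cx': 258.62606694169824, 'cy': 188.07090766969353, 'k1': -0.09474575642241008, 'eye': array([ 0.09571798, -0.5898466 ,  0.96726742]), 'orientation': array([ 0.86820445,  0.33209704, -0.12440291, -0.34706844])}
```

View pics/top0.png

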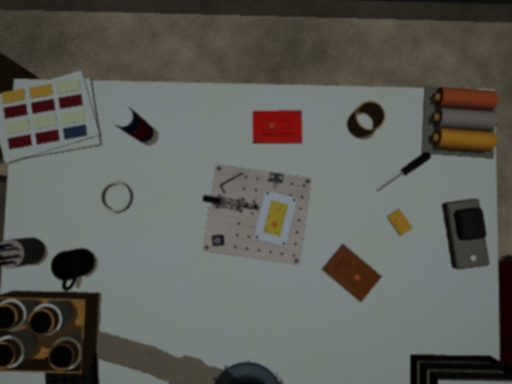

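View pics/side0.png

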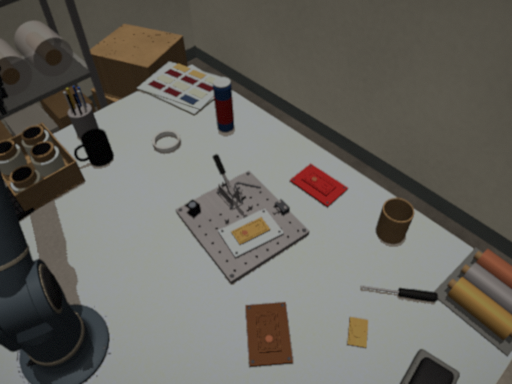

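The plate-shaped things in the top view are a red one at (277,127), a brown one at (352,272), and a silver one with a brass block on the jig at (276,218). The silver one fits the description: bare aluminium, brass die, lying on the jig. I'll confirm that in an enlarged crop.

```bash
python3 - <<'E'
from h import *
a=cv2.imread('pics/top0.png')[155:270,195:320]; b=cv2.imread('pics/side0.png')[145:285,170:315]
a=cv2.resize(a,None,fx=4.7,fy=4.7,interpolation=cv2.INTER_CUBIC);a=a[:540]
cv2.imwrite('pics/ctop.png',cv2.convertScaleAbs(a,alpha=1.5)); 
b=cv2.resize(b,None,fx=4.2,fy=4.2,interpolation=cv2.INTER_CUBIC)
cv2.imwrite('pics/cside.png',cv2.convertScaleAbs(b,alpha=1.5))
E
```

```text
(no output)
```

View pics/ctop.png

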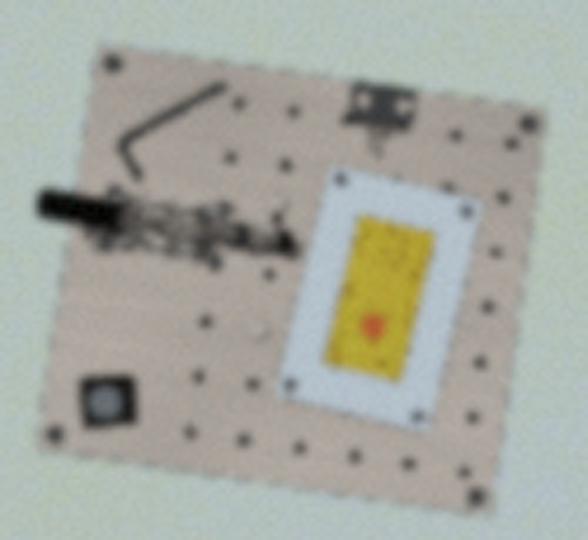

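View pics/cside.png

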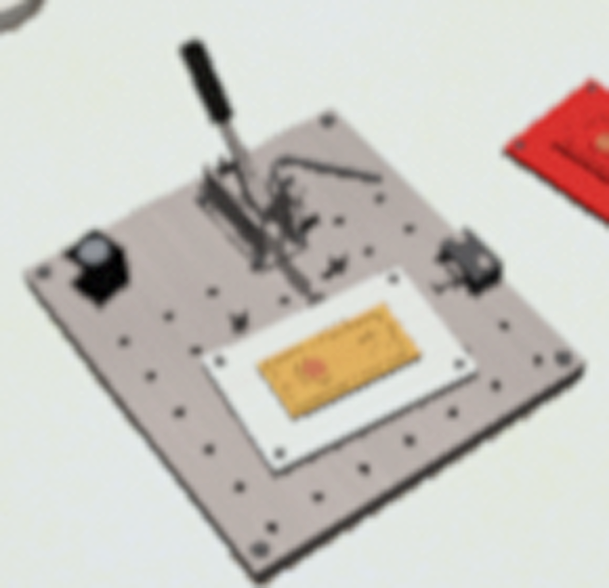

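The silver plate with the yellow brass die is confirmed. In the crop its corners are at about (333,168), (482,205), (428,427) and (280,392). The stop is at (380,108), the clamp handle at (75,207), and the pins lie between the clamp and the plate. Next I'll fit the poses.

```bash
cat >> h.py <<'E'
def fit(hx,hy,z,top,side,x0):
    # top/side: pixel corner lists in order (+x+y),(+x-y),(-x-y),(-x+y)
    from scipy.optimize import least_squares
    C=np.array([[hx,hy],[hx,-hy],[-hx,-hy],[-hx,hy]])
    def res(p,dec=None):
        c,s=np.cos(p[2]),np.sin(p[2]); r=[]
        for (x,y),t,sd in zip(C,top,side):
            P=[p[0]+c*x-s*y,p[1]+s*x+c*y,z]
            r+=list(proj('top',P)-t)+list(proj('side',P)-sd)
        return np.array(r)
    o=least_squares(res,x0); return o.x,o.fun.reshape(-1,4)
E
python3 - <<'E'
from h import *
T=lambda L:[(195+(x+.5)/4.7-.5,155+(y+.5)/4.7-.5) for x,y in L]
S=lambda L:[(170+(x+.5)/4.2-.5,145+(y+.5)/4.2-.5) for x,y in L]
np.set_printoptions(precision=4,suppress=True)
j,r=fit(.13,.145,.02,T([(98,45),(545,110),(492,515),(40,448)]),S([(332,112),(585,368),(258,570),(25,272)]),[.5,0,0.]); print(j);print(r)
p,r=fit(.075,.05,.03,T([(333,168),(482,205),(428,427),(280,392)]),S([(398,265),(477,375),(278,473),(202,355)]),[.5,0,0.]); print(p);print(r)
c,s=np.cos(j[2]),np.sin(j[2]);d=p[:2]-j[:2];print('plate in jig',c*d[0]+s*d[1],-s*d[0]+c*d[1],p[2]-j[2])
np.save('jig.npy',j)
# individual views for heights: triangulate corners
for t,sd in zip(T([(98,45),(545,110),(492,515),(40,448)])+T([(333,168),(482,205),(428,427),(280,392)]),S([(332,112),(585,368),(258,570),(25,272)])+S([(398,265),(477,375),(278,473),(202,355)])):
    e1,d1=ray('top',*t);e2,d2=ray('side',*sd);a=np.linalg.lstsq(np.c_[d1,-d2],e2-e1,rcond=None)[0];print((e1+a[0]*d1+e2+a[1]*d2)/2)
E
```

```text
[ 0.5435 -0.0204 -0.1238]
[[ 0.5093 -0.0349 -0.0449 -1.4736]
 [ 1.0036  0.1758  0.8201 -1.5236]
 [ 0.2407  0.6393 -0.204   0.7767]
 [-0.5511  0.4661 -0.5507 -0.4303]]
[ 0.5324 -0.0746 -0.2225]
[[-0.0571 -0.8289  0.4989  0.0031]
 [ 1.0158 -0.5199  0.7721 -1.5541]
 [ 0.4521  1.7326 -0.6028 -0.4921]
 [-1.0903  0.8696  0.014   0.7521]]
plate in jig -0.004290365666042093 -0.05519012154291729 -0.09870169659263503
[0.6919 0.1098 0.0105]
[ 0.6556 -0.1783  0.0101]
[ 0.3984 -0.1473  0.0206]
[0.4335 0.1384 0.0182]
[ 0.6141 -0.0427  0.0324]
[ 0.5936 -0.138   0.0217]
[ 0.452  -0.1056  0.0222]
[ 0.4716 -0.0113  0.0345]
```

```bash
cat > f.py <<'E'
from h import *
from scipy.optimize import least_squares
np.set_printoptions(precision=4,suppress=True)
im={n:cv2.imread(f'pics/{n}0.png') for n in('top','side')}
def rect(p,hx,hy,z):
    c,s=np.cos(p[2]),np.sin(p[2])
    return np.array([[p[0]+c*x-s*y,p[1]+s*x+c*y,z] for x,y in((hx,hy),(hx,-hy),(-hx,-hy),(-hx,hy))])
def edges(n,p,hx,hy,z,w=5):
    # subpixel strongest gradient along normals of predicted edges
    g=cv2.GaussianBlur(im[n].astype(np.float32).mean(2) if mode=='g' else im[n].astype(np.float32)[...,0]-im[n].astype(np.float32)[...,2],(0,0),.8)
    q=np.array([proj(n,P) for P in rect(p,hx,hy,z)]); out=[]
    for i in range(4):
        a,b=q[i],q[(i+1)%4]; t=(b-a)/np.linalg.norm(b-a); nn=np.array([-t[1],t[0]])
        for s in np.linspace(.1,.9,25):
            pt=a+s*(b-a); k=np.arange(-w,w+.1,.25); L=pt+k[:,None]*nn
            v=cv2.remap(g,L[:,0].astype(np.float32)[None],L[:,1].astype(np.float32)[None],cv2.INTER_CUBIC)[0]
            d=np.abs(np.gradient(v)); m=d.argmax()
            if 2<m<len(k)-3: out.append((i,L[m],d[m]))
    return out
def refine(p,hx,hy,z,views=('top','side'),w=5):
    for it in range(4):
        E={n:edges(n,p,hx,hy,z,w if it<2 else 3) for n in views}
        def res(x):
            r=[]
            for n in views:
                q=np.array([proj(n,P) for P in rect(x,hx,hy,z)])
                for i,pt,_ in E[n]:
                    a,b=q[i],q[(i+1)%4]; t=(b-a)/np.linalg.norm(b-a); r.append((pt-a)@np.array([-t[1],t[0]]))
            return np.array(r)
        o=least_squares(res,p,loss='soft_l1',f_scale=.4); p=o.x
    print(views,p,'med|r|',np.median(np.abs(res(p)))); return p
mode='c'
J={v:refine(np.load('jig.npy'),.13,.145,.02,v) for v in(('top',),('side',),('top','side'))}
mode='g'
P={v:refine(np.array([.5324,-.0746,-.2225]),.075,.05,.03,v) for v in(('top',),('side',),('top','side'))}
def injig(j,p):
    c,s=np.cos(j[2]),np.sin(j[2]);d=p[:2]-j[:2];return np.array([c*d[0]+s*d[1],-s*d[0]+c*d[1],p[2]-j[2]])
for v in J: print(injig(J[v],P[v]))
k=('top','side');j=J[k];p=P[k];np.save('jig.npy',j);np.save('plate.npy',p)
c,s=np.cos(j[2]),np.sin(j[2])
W=lambda x,y,z:[j[0]+(c*x-s*y)/1e3,j[1]+(s*x+c*y)/1e3,z/1e3]
tiles=[]
for n,(u,v,w,h) in {'top':(195,155,125,115),'side':(170,140,150,145)}.items():
    f=3.2 if n=='top' else 2.6
    f=400/w; a=cv2.convertScaleAbs(cv2.resize(im[n][v:v+h,u:u+w],None,fx=f,fy=f,interpolation=cv2.INTER_CUBIC),alpha=1.5)
    px=lambda P:tuple(int(x) for x in np.round((np.array(proj(n,P))-[u-.5,v-.5])*f))
    for R_,col in((rect(j,.13,.145,.02),(0,255,0)),(rect(p,.075,.05,.03),(255,0,255))):
        cv2.polylines(a,[np.array([px(q) for q in R_])],True,col,1)
    for q in((-35,16,38),(45,16,38),(104,-40,20),(20,146,150),(20,78,65),(20,6,90)): cv2.circle(a,px(W(*q)),3,(0,0,255),1)
    tiles.append(cv2.copyMakeBorder(a,0,400-a.shape[0] if a.shape[0]<400 else 0,0,0,0)[:400])
cv2.imwrite('pics/ov.png',np.hstack(tiles))
E
python3 f.py
```

```text
('top',) [ 0.5444 -0.0186 -0.1227] med|r| 0.28421063502148214
('side',) [ 0.5406 -0.0201 -0.1219] med|r| 0.33971004286232187
('top', 'side') [ 0.543  -0.0194 -0.1242] med|r| 0.43000206487351345
('top',) [ 0.5338 -0.0727 -0.2126] med|r| 0.5314135772700848
('side',) [ 0.5324 -0.0735 -0.2303] med|r| 0.24565588180557008
('top', 'side') [ 0.5328 -0.0733 -0.2239] med|r| 0.29762291509798633
[-0.004  -0.0549 -0.0899]
[-0.0016 -0.0541 -0.1084]
[-0.0034 -0.0547 -0.0998]
```

View pics/ov.png

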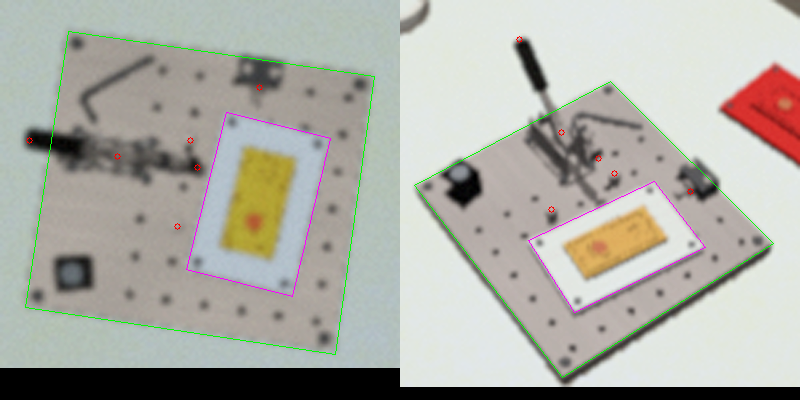

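```bash
cat >> h.py <<'E'
J=np.load('jig.npy') if __import__('os').path.exists('jig.npy') else None
def J2W(x,y):
    c,s=np.cos(J[2]),np.sin(J[2]); return np.array([J[0]+(c*x-s*y)/1e3,J[1]+(s*x+c*y)/1e3])
def state():
    """TCP in jig mm, tool yaw error vs jig deg, force in jig axes"""
    o=telemetry.get_obs(); c,s=np.cos(J[2]),np.sin(J[2]); M=np.array([[c,s],[-s,c]])
    p=np.r_[M@(o['eef_pos'][:2]-J[:2]),o['eef_pos'][2]]*1e3; q=o['tcp_rot']
    A=R.from_quat([q[1],q[2],q[3],q[0]]).as_matrix(); yaw=np.degrees(np.arctan2(A[1,1],A[0,1])-np.pi/2-J[2])
    f=np.r_[M@o['ft_force'][:2],o['ft_force'][2]]
    print('t%.2f jig'%o['time_s'],p.round(1),'yaw %.2f'%yaw,'tilt',A[:,2].round(3),'F',f.round(2),'open %.3f'%o['opening']); return p,yaw,f
E
cat > s.py <<'E'
import sys
from h import *
p,y,f=state()
if len(sys.argv)>1 and np.abs(f).max()>float(sys.argv[1]): print('STOP'); sys.exit(1)
E
python3 -m handwheel '[[[0,0,0],[0,0,-5.7]],[[0,0,0],[0,0,-5.7]],[[0,0,0],[0,0,0]]]' 0 20; python3 s.py; python3 - <<'E'
from h import *
o=telemetry.get_obs();q=o['tcp_rot'];A=R.from_quat([q[1],q[2],q[3],q[0]])
for w in((.44,.35,.2),(*J2W(30,-141),.2),(*J2W(30,-141),.024)): print((A.inv().apply(np.array(w)-o['eef_pos'])*100).round(2))
E
```

```text
time_s: 0.35
eef_pos: [0.214, 0.6398, 0.2307]
tcp_rot: [-0.0, 0.061, 0.998, -0.0]
ft_force: [-0.6, 0.4, 0.2]
opening: 0.0515
finger_force: 0.0
t0.35 jig [-408.1  613.4  230.7] yaw 0.12 tilt [-0.001 -0.001 -1.   ] F [-0.61  0.29  0.24] open 0.052
[-25.97 -26.01   3.08]
[-43.66 -75.53   3.13]
[-43.67 -75.51  20.73]
```

```bash
python3 -m handwheel '[[[-1,-1,0.1],[0,0,0]],[[-2.1,-2.1,0.2],[0,0,0]],[[-2.1,-2.1,0.2],[0,0,0]],[[-2.1,-2.1,0.2],[0,0,0]],[[-2.1,-2.1,0.2],[0,0,0]],[[-2.1,-2.1,0.2],[0,0,0]],[[-2.1,-2.1,0.2],[0,0,0]],[[-2.1,-2.1,0.2],[0,0,0]],[[-2.1,-2.1,0.2],[0,0,0]],[[-2.1,-2.1,0.2],[0,0,0]],[[-2.1,-2.1,0.2],[0,0,0]],[[-2.1,-2.1,0.2],[0,0,0]],[[-2.1,-2.1,0.2],[0,0,0]]]' >/dev/null
python3 s.py
python3 -m handwheel '[[[-1,-2.8,0],[0,0,0]],[[-1,-2.8,0],[0,0,0]],[[-1,-2.8,0],[0,0,0]],[[-1,-2.8,0],[0,0,0]],[[-1,-2.8,0],[0,0,0]],[[-1,-2.8,0],[0,0,0]],[[-1,-2.8,0],[0,0,0]],[[-1,-2.8,0],[0,0,0]],[[-1,-2.8,0],[0,0,0]],[[-1,-2.8,0],[0,0,0]],[[-1,-2.8,0],[0,0,0]],[[-1,-2.8,0],[0,0,0]],[[-1,-2.8,0],[0,0,0]],[[-1,-2.8,0],[0,0,0]],[[-1,-2.8,0],[0,0,0]],[[-1,-2.8,0],[0,0,0]],[[-1,-2.8,0],[0,0,0]],[[0,0,0],[0,0,0]],[[0,0,0],[0,0,0]]]' >/dev/null; python3 s.py
```

```text
t1.43 jig [-144.8  349.3  206.2] yaw -0.18 tilt [ 0. -0. -1.] F [-0.34  0.94 -0.61] open 0.000
t3.02 jig [  23.5 -127.1  206.1] yaw -0.38 tilt [-0.001 -0.001 -1.   ] F [-0.63  0.61 -0.98] open -0.001
```

```bash
python3 -m handwheel '[[[-0.65,-1.4,2],[0,0,-0.4]],[[0,0,3],[0,0,0]],[[0,0,3],[0,0,0]],[[0,0,3],[0,0,0]],[[0,0,3],[0,0,0]],[[0,0,2],[0,0,0]],[[0,0,0],[0,0,0]],[[0,0,0],[0,0,0]]]' >/dev/null; python3 s.py
python3 -m handwheel '[[[0,0,0.7],[0,0,0]],[[0,0,0.6],[0,0,0]],[[0,0,0.4],[0,0,0]],[[0,0,0],[0,0,0]],[[0,0,0],[0,0,0]]]' >/dev/null; python3 s.py
```

```text
t3.68 jig [  29.7 -137.    45.7] yaw 0.44 tilt [-0.002  0.001 -1.   ] F [-0.82  0.32  0.37] open -0.000
t4.10 jig [  30.8 -138.    29.5] yaw 0.42 tilt [ 0.  0. -1.] F [-0.23  0.3   0.53] open 0.000
```

```bash
python3 -m handwheel '[[[0,0,0.45],[0,0,0]],[[0,0.4,0],[0,0,0]],[[0,0.4,0],[0,0,0]],[[0,0,0],[0,0,0]]]' >/dev/null; python3 s.py 4 && for i in 1; do 
python3 -m handwheel '[[[0,0.15,0],[0,0,0]],[[0,0.15,0],[0,0,0]],[[0,0.15,0],[0,0,0]],[[0,0.15,0],[0,0,0]]]' >/dev/null; python3 s.py 5 &&
python3 -m handwheel '[[[0,0.1,0],[0,0,0]],[[0,0.1,0],[0,0,0]],[[0,0.1,0],[0,0,0]],[[0,0.1,0],[0,0,0]]]' >/dev/null; python3 s.py 5 &&
python3 -m handwheel '[[[0,0.1,0],[0,0,0]],[[0,0.1,0],[0,0,0]],[[0,0.1,0],[0,0,0]],[[0,0.1,0],[0,0,0]]]' >/dev/null; python3 s.py 5; done
```

```text
t4.43 jig [  30.7 -128.6   24.7] yaw 0.51 tilt [-0.     0.001 -1.   ] F [ 0.24 -0.11  0.53] open 0.000
t4.77 jig [  30.6 -123.9   24.8] yaw 0.41 tilt [ 0.  0. -1.] F [ 0.08 -0.25 -0.42] open 0.000
t5.10 jig [  30.5 -120.    24.8] yaw 0.41 tilt [-0.  0. -1.] F [1.09 0.04 0.53] open 0.000
t5.43 jig [  30.6 -116.    24.8] yaw 0.42 tilt [ 0.  0. -1.] F [ 0.85 -0.12 -0.82] open -0.000
```

```bash
cat > track.py <<'E'
import sys
exec(open('f.py').read().split("mode='c'")[0])
mode='g'
im={n:optics.get_image(n)[0] for n in('top','side')}
import time; k=str(int(time.time()))
for n in im: cv2.imwrite(f'pics/{n}_{k}.png',im[n])
p0=np.load('plate.npy')
for v in (('side',),('top','side')):
    q=refine(p0,.075,.05,.03,v)
    c,s=np.cos(J[2]),np.sin(J[2]);d=q[:2]-J[:2];print('in jig mm',np.array([c*d[0]+s*d[1],-s*d[0]+c*d[1]])*1e3,'rot',q[2]-J[2])
np.save('plate.npy',q)
E
python3 -m handwheel '[[[0,0.1,0],[0,0,0]],[[0,0.1,0],[0,0,0]],[[0,0.1,0],[0,0,0]],[[0,0.1,0],[0,0,0]]]' ; python3 s.py 5; python3 track.py
```

```text
time_s: 5.77
eef_pos: [0.5595, -0.1352, 0.0249]
tcp_rot: [0.0, 0.059, 0.998, -0.0]
ft_force: [-0.1, -1.8, 0.5]
opening: 0.0
finger_force: 1.0
t5.77 jig [  30.8 -112.8   24.9] yaw 0.38 tilt [ 0.001 -0.001 -1.   ] F [ 0.12 -1.82  0.46] open 0.000
('side',) [ 0.5338 -0.0648 -0.1869] med|r| 0.9018603991148488
in jig mm [ -3.483  -46.1838] rot -0.06273437244309968
('top', 'side') [ 0.5334 -0.0702 -0.2129] med|r| 0.7461821335693024
in jig mm [ -3.2413 -51.5835] rot -0.0887708866509245
```

```bash
A='echo'; 
python3 -m handwheel '[[[0,0.1,0],[0,0,0]],[[0,0.1,0],[0,0,0]],[[0,0.1,0],[0,0,0]],[[0,0.05,0],[0,0,0]]]' >/dev/null; python3 s.py 4 &&
python3 -m handwheel '[[[0,0.05,0],[0,0,0]],[[0,0.05,0],[0,0,0]],[[0,0.05,0],[0,0,0]],[[0,0.05,0],[0,0,0]]]' >/dev/null && python3 s.py 4 &&
python3 -m handwheel '[[[0,0.05,0],[0,0,0]],[[0,0.05,0],[0,0,0]],[[0,0.05,0],[0,0,0]],[[0,0.05,0],[0,0,0]]]' >/dev/null && python3 s.py 4 &&
python3 -m handwheel '[[[0,0.05,0],[0,0,0]],[[0,0.05,0],[0,0,0]],[[0,0.05,0],[0,0,0]],[[0,0.05,0],[0,0,0]]]' >/dev/null && python3 s.py 4; python3 track.py
```

```text
t6.20 jig [  30.7 -108.4   24.9] yaw 0.43 tilt [ 0.  0. -1.] F [ 0.63 -1.37  0.27] open -0.000
t6.53 jig [  30.6 -106.5   24.8] yaw 0.42 tilt [ 0. -0. -1.] F [ 1.43 -2.2  -0.06] open 0.000
t6.87 jig [  30.5 -104.5   24.8] yaw 0.42 tilt [ 0.  0. -1.] F [ 1.24 -2.65 -0.37] open -0.000
t7.20 jig [  30.5 -102.6   24.8] yaw 0.42 tilt [ 0.  0. -1.] F [ 1.42 -2.45  0.51] open -0.000
('side',) [ 0.5303 -0.0639 -0.134 ] med|r| 0.2960271013917497
in jig mm [ -7.108  -45.6696] rot -0.009875734299038652
('top', 'side') [ 0.5308 -0.0643 -0.1352] med|r| 0.42069035568464086
in jig mm [ -6.4974 -46.077 ] rot -0.011028872213195207
```

```bash

python3 -m handwheel '[[[0,-0.4,0],[0,0,0]],[[1.4,0,0],[0,0,0.4]],[[1.4,0,0],[0,0,0]],[[0,0.2,0],[0,0,0]],[[0,0.1,0],[0,0,0]],[[0,0.05,0],[0,0,0]]]' >/dev/null; python3 s.py 4 &&
python3 -m handwheel '[[[0,0.05,0],[0,0,0]],[[0,0.05,0],[0,0,0]],[[0,0.05,0],[0,0,0]],[[0,0.05,0],[0,0,0]]]' >/dev/null && python3 s.py 4 &&
python3 -m handwheel '[[[0,0.05,0],[0,0,0]],[[0,0.05,0],[0,0,0]],[[0,0.05,0],[0,0,0]]]' >/dev/null && python3 s.py 4 ; python3 track.py
```

```text
t7.80 jig [   3.3 -102.4   24.9] yaw 0.07 tilt [ 0.001  0.001 -1.   ] F [ 0.99 -0.04 -0.35] open -0.000
t8.13 jig [   3.2 -101.9   24.8] yaw -0.00 tilt [ 0.001 -0.001 -1.   ] F [ 0.48 -2.18 -0.69] open -0.000
t8.38 jig [   2.6 -100.2   24.9] yaw -0.01 tilt [ 0.    -0.001 -1.   ] F [ 0.79 -2.46 -0.01] open 0.000
('side',) [ 0.5297 -0.063  -0.1512] med|r| 0.29005691607984474
in jig mm [ -7.7738 -44.8434] rot -0.027075237684071995
('top', 'side') [ 0.5306 -0.0624 -0.1356] med|r| 0.47450024821571635
in jig mm [ -7.0162 -44.171 ] rot -0.01146725090213796
```

```bash

python3 -m handwheel '[[[0,0.04,0],[0,0,0]],[[0,0.04,0],[0,0,0]],[[0,0.04,0],[0,0,0]]]' >/dev/null; python3 s.py 4 &&
python3 -m handwheel '[[[0,0.04,0],[0,0,0]],[[0,0.04,0],[0,0,0]],[[0,0.04,0],[0,0,0]]]' >/dev/null && python3 s.py 4 &&
python3 -m handwheel '[[[0,0.03,0],[0,0,0]],[[0,0.03,0],[0,0,0]]]' >/dev/null && python3 s.py 4 &&
python3 -m handwheel '[[[0,0.03,0],[0,0,0]],[[0,0.03,0],[0,0,0]]]' >/dev/null && python3 s.py 4 &&
python3 -m handwheel '[[[0,0.03,0],[0,0,0]],[[0,0.03,0],[0,0,0]]]' >/dev/null && python3 s.py 4 &&
python3 -m handwheel '[[[0,0.03,0],[0,0,0]],[[0,0.03,0],[0,0,0]]]' >/dev/null && python3 s.py 4 ; python3 track.py
```

```text
t8.73 jig [  2.4 -98.6  24.8] yaw 0.01 tilt [-0. -0. -1.] F [ 0.95 -3.08  0.96] open 0.000
t8.98 jig [  2.5 -97.3  24.8] yaw 0.02 tilt [ 0. -0. -1.] F [ 0.35 -2.89  0.6 ] open 0.000
t9.15 jig [  2.5 -96.7  24.8] yaw 0.02 tilt [ 0. -0. -1.] F [-0.51 -3.56  1.49] open -0.000
t9.32 jig [  2.5 -96.1  24.8] yaw 0.02 tilt [ 0.  0. -1.] F [ 0.25 -3.42  1.24] open -0.000
t9.48 jig [  2.4 -95.4  24.8] yaw 0.02 tilt [-0.  0. -1.] F [ 0.53 -3.03  0.8 ] open 0.000
t9.65 jig [  2.5 -95.1  24.8] yaw 0.02 tilt [-0. -0. -1.] F [ 0.81 -4.32  1.6 ] open 0.000
STOP
('side',) [ 0.5298 -0.0587 -0.1437] med|r| 0.30057020579747107
in jig mm [ -8.2413 -40.6575] rot -0.019577634342577338
('top', 'side') [ 0.5304 -0.0579 -0.1294] med|r| 0.4207412304687228
in jig mm [ -7.7259 -39.7115] rot -0.0052011626494978536
```

```bash

python3 -m handwheel '[[[0,0.02,0],[0,0,0]],[[0,0,0],[0,0,0]]]' >/dev/null; python3 s.py 8 &&
python3 -m handwheel '[[[0,0.02,0],[0,0,0]],[[0,0,0],[0,0,0]]]' >/dev/null && python3 s.py 8 &&
python3 -m handwheel '[[[0,0.02,0],[0,0,0]],[[0,0,0],[0,0,0]]]' >/dev/null && python3 s.py 8 &&
python3 -m handwheel '[[[0,0.02,0],[0,0,0]],[[0,0,0],[0,0,0]]]' >/dev/null && python3 s.py 8
```

```text
t9.92 jig [  2.5 -95.1  24.8] yaw 0.00 tilt [ 0. -0. -1.] F [ 1.9  -3.98  1.54] open -0.000
t10.08 jig [  2.5 -95.   24.8] yaw -0.00 tilt [ 0.    -0.001 -1.   ] F [ 0.65 -4.77  0.23] open 0.000
t10.25 jig [  2.5 -95.   24.7] yaw -0.01 tilt [ 0.    -0.001 -1.   ] F [ 0.36 -6.79  0.51] open -0.000
t10.42 jig [  2.4 -95.   24.7] yaw -0.02 tilt [-0.    -0.001 -1.   ] F [-0.   -6.04  0.4 ] open -0.000
```

```bash

python3 -m handwheel '[[[0,-0.2,0],[0,0,0]],[[0,-0.3,0],[0,0,0]],[[-1.9,0,0],[0,0,0]],[[-1.85,0,0],[0,0,0]],[[0,0.15,0],[0,0,0]],[[0,0.05,0],[0,0,0]],[[0,0.05,0],[0,0,0]],[[0,0.05,0],[0,0,0]]]' >/dev/null; python3 s.py 6 &&
python3 -m handwheel '[[[0,0.05,0],[0,0,0]],[[0,0.05,0],[0,0,0]]]' >/dev/null && python3 s.py 6 &&
python3 -m handwheel '[[[0,0.04,0],[0,0,0]],[[0,0,0],[0,0,0]]]' >/dev/null && python3 s.py 6 &&
python3 -m handwheel '[[[0,0.04,0],[0,0,0]],[[0,0,0],[0,0,0]]]' >/dev/null && python3 s.py 6 &&
python3 -m handwheel '[[[0,0.03,0],[0,0,0]],[[0,0,0],[0,0,0]]]' >/dev/null && python3 s.py 6
```

```text
t11.08 jig [ 38.7 -95.5  24.4] yaw 0.04 tilt [-0.002  0.001 -1.   ] F [-0.31  0.16 -0.69] open -0.000
t11.25 jig [ 39.1 -95.2  24.7] yaw 0.01 tilt [-0.001  0.    -1.   ] F [ 0.03 -1.79  0.06] open 0.000
t11.42 jig [ 39.4 -95.2  24.7] yaw -0.01 tilt [-0.001 -0.    -1.   ] F [-1.21 -1.16 -0.  ] open 0.000
t11.58 jig [ 39.5 -95.1  24.7] yaw -0.01 tilt [-0.001 -0.001 -1.   ] F [-1.67 -2.37  0.3 ] open 0.000
t11.75 jig [ 39.6 -95.   24.7] yaw -0.01 tilt [-0.001 -0.001 -1.   ] F [-1.37 -3.92  0.34] open -0.000
```

```bash

python3 -m handwheel '[[[0,0.04,0],[0,0,0]],[[0,0,0],[0,0,0]]]' >/dev/null && python3 s.py 6.5 &&
python3 -m handwheel '[[[0,0.04,0],[0,0,0]],[[0,0,0],[0,0,0]]]' >/dev/null && python3 s.py 6.5 &&
python3 -m handwheel '[[[0,0.04,0],[0,0,0]],[[0,0,0],[0,0,0]]]' >/dev/null && python3 s.py 6.5 &&
python3 -m handwheel '[[[0,0.04,0],[0,0,0]],[[0,0,0],[0,0,0]]]' >/dev/null && python3 s.py 6.5 &&
python3 -m handwheel '[[[0,0.04,0],[0,0,0]],[[0,0,0],[0,0,0]]]' >/dev/null && python3 s.py 6.5; python3 track.py
```

```text
t11.92 jig [ 39.7 -94.9  24.7] yaw -0.03 tilt [-0.001 -0.001 -1.   ] F [-1.06 -4.59 -0.58] open 0.000
t12.08 jig [ 39.7 -94.9  24.7] yaw -0.04 tilt [-0.001 -0.002 -1.   ] F [-1.32 -6.18  0.2 ] open -0.000
t12.25 jig [ 39.7 -94.8  24.7] yaw -0.05 tilt [-0.    -0.002 -1.   ] F [-2.08 -6.   -0.03] open 0.000
t12.42 jig [ 39.8 -94.8  24.8] yaw -0.07 tilt [-0.    -0.003 -1.   ] F [-1.46 -7.5   0.23] open 0.000
STOP
('side',) [ 0.5301 -0.0578 -0.1139] med|r| 0.2568493769891207
in jig mm [ -8.0066 -39.7245] rot 0.010304153474511843
('top', 'side') [ 0.5306 -0.058  -0.1191] med|r| 0.42735237995419606
in jig mm [ -7.516  -39.8119] rot 0.005102265145930443
```

```bash

python3 -m handwheel '[[[0,-0.25,0],[0,0,0]],[[0,-0.45,0],[0,0,0]],[[2.3,0,0],[0,0,0]],[[2.3,0,0],[0,0,0]],[[2.3,0,0],[0,0,0]],[[0,0.2,0],[0,0,0]],[[0,0.1,0],[0,0,0]],[[0,0.05,0],[0,0,0]]]' >/dev/null; python3 s.py 6 &&
python3 -m handwheel '[[[0,0.05,0],[0,0,0]],[[0,0.05,0],[0,0,0]]]' >/dev/null && python3 s.py 6 &&
python3 -m handwheel '[[[0,0.04,0],[0,0,0]],[[0,0,0],[0,0,0]]]' >/dev/null && python3 s.py 6 &&
python3 -m handwheel '[[[0,0.04,0],[0,0,0]],[[0,0,0],[0,0,0]]]' >/dev/null && python3 s.py 6 &&
python3 -m handwheel '[[[0,0.03,0],[0,0,0]],[[0,0,0],[0,0,0]]]' >/dev/null && python3 s.py 6 &&
python3 -m handwheel '[[[0,0.04,0],[0,0,0]],[[0,0,0],[0,0,0]]]' >/dev/null && python3 s.py 6.5 &&
python3 -m handwheel '[[[0,0.04,0],[0,0,0]],[[0,0,0],[0,0,0]]]' >/dev/null && python3 s.py 6.5 &&
python3 -m handwheel '[[[0,0.04,0],[0,0,0]],[[0,0,0],[0,0,0]]]' >/dev/null && python3 s.py 6.5
```

```text
t13.18 jig [-27.7 -95.2  25.2] yaw 0.08 tilt [ 0.002  0.    -1.   ] F [-0.58 -1.05 -0.  ] open -0.000
t13.35 jig [-27.5 -95.1  25. ] yaw 0.03 tilt [ 0.002 -0.001 -1.   ] F [ 0.64 -2.59  1.09] open 0.000
t13.52 jig [-27.7 -95.1  25. ] yaw -0.00 tilt [ 0.002 -0.001 -1.   ] F [ 1.18 -2.76  0.27] open -0.000
t13.68 jig [-28. -95.  25.] yaw -0.02 tilt [ 0.002 -0.001 -1.   ] F [ 2.3  -3.72  0.97] open 0.000
t13.85 jig [-28.1 -94.9  25. ] yaw -0.03 tilt [ 0.002 -0.001 -1.   ] F [ 2.07 -5.42  0.2 ] open 0.000
t14.02 jig [-28.2 -94.9  25. ] yaw -0.05 tilt [ 0.002 -0.002 -1.   ] F [ 2.05 -5.74  0.82] open 0.000
t14.18 jig [-28.2 -94.8  25. ] yaw -0.06 tilt [ 0.002 -0.002 -1.   ] F [ 2.56 -6.82  0.54] open 0.000
STOP
```

```bash

python3 -m handwheel '[[[0,-0.25,0],[0,0,0]],[[0,-0.45,0],[0,0,0]],[[-1.7,0,0],[0,0,0]],[[-1.7,0,0],[0,0,0]],[[0,0.2,0],[0,0,0]],[[0,0.1,0],[0,0,0]],[[0,0.05,0],[0,0,0]],[[0,0.05,0],[0,0,0]],[[0,0.05,0],[0,0,0]]]' >/dev/null; python3 s.py 6 &&
python3 -m handwheel '[[[0,0.04,0],[0,0,0]],[[0,0.04,0],[0,0,0]],[[0,0.04,0],[0,0,0]],[[0,0,0],[0,0,0]]]' >/dev/null && python3 s.py 6 &&
python3 -m handwheel '[[[0,0.04,0],[0,0,0]],[[0,0.04,0],[0,0,0]],[[0,0,0],[0,0,0]]]' >/dev/null && python3 s.py 6.5 &&
python3 -m handwheel '[[[0,0.04,0],[0,0,0]],[[0,0,0],[0,0,0]]]' >/dev/null && python3 s.py 6.5
```

```text
t14.93 jig [  3.8 -95.2  24.6] yaw 0.02 tilt [-0.001  0.001 -1.   ] F [-1.03 -0.9   0.33] open 0.000
t15.27 jig [  4.4 -95.1  24.7] yaw -0.02 tilt [-0.001 -0.001 -1.   ] F [-1.78 -3.22  0.61] open -0.000
t15.52 jig [  4.5 -95.   24.7] yaw -0.04 tilt [-0.001 -0.001 -1.   ] F [-2.18 -5.54  0.09] open -0.000
t15.68 jig [  4.5 -94.9  24.7] yaw -0.05 tilt [-0.001 -0.002 -1.   ] F [-0.75 -6.53  0.42] open -0.000
STOP
```

```bash

python3 -m handwheel '[[[0,0,0],[0,0,0]],[[0,0,0],[0,0,0]],[[0,0,0],[0,0,0]],[[0,0,0],[0,0,0]],[[0,0,0],[0,0,0]],[[0,0,0],[0,0,0]],[[0,0,0],[0,0,0]],[[0,0,0],[0,0,0]],[[0,0,0],[0,0,0]],[[0,0,0],[0,0,0]],[[0,0,0],[0,0,0]],[[0,0,0],[0,0,0]]]' >/dev/null && python3 s.py 6.5; python3 track.py
```

```text
t16.68 jig [  4.5 -94.9  24.7] yaw -0.06 tilt [-0.001 -0.002 -1.   ] F [-1.06 -5.04  0.03] open 0.000
('side',) [ 0.53   -0.0574 -0.104 ] med|r| 0.30292396547288103
in jig mm [ -8.2005 -39.2722] rot 0.020149552784263156
('top', 'side') [ 0.5301 -0.0576 -0.1211] med|r| 0.3817636399823421
in jig mm [ -8.008  -39.4857] rot 0.0030679414423497448
```

```bash

python3 -m handwheel '[[[0,-0.25,0],[0,0,0]],[[0,-0.8,0],[0,0,0]],[[0,0,-2],[0,0,0]],[[0,0,-2.5],[0,0,0]],[[2.5,0,0],[0,0,0]],[[2.5,0,0],[0,0,0]],[[2.5,0.5,0],[0,0,0]],[[2.5,1.5,0],[0,0,0]],[[1.7,2.2,0],[0,0,0]],[[0,2,0],[0,0,0]],[[0,0.2,0],[0,0,0]],[[0,0,2],[0,0,0]],[[0,0,1],[0,0,0]],[[0,0,0],[0,0,0]],[[0,0,0],[0,0,0]]]' >/dev/null; python3 s.py; python3 track.py
```

```text
t18.03 jig [-111.6  -39.9   39.7] yaw -0.00 tilt [-0.  0. -1.] F [-0.23 -0.12 -0.15] open 0.000
('side',) [ 0.5288 -0.0576 -0.1217] med|r| 0.2528305063969498
in jig mm [ -9.342  -39.6057] rot 0.002513907254054079
('top', 'side') [ 0.5293 -0.057  -0.1249] med|r| 0.3090467484798374
in jig mm [ -8.9404 -39.0339] rot -0.0007016564274538867
```

```bash

python3 -m handwheel '[[[0,0,1],[0,0,0]],[[0,0,0.5],[0,0,0]],[[-0.4,0,0],[0,0,0]],[[-0.4,0,0],[0,0,0]],[[-0.3,0,0],[0,0,0]],[[-0.1,0,0],[0,0,0]]]' >/dev/null; python3 s.py 4 &&
python3 -m handwheel '[[[-0.1,0,0],[0,0,0]],[[-0.1,0,0],[0,0,0]],[[-0.1,0,0],[0,0,0]],[[-0.1,0,0],[0,0,0]]]' >/dev/null && python3 s.py 4 &&
python3 -m handwheel '[[[-0.1,0,0],[0,0,0]],[[-0.1,0,0],[0,0,0]],[[-0.1,0,0],[0,0,0]],[[-0.1,0,0],[0,0,0]]]' >/dev/null && python3 s.py 4 &&
python3 -m handwheel '[[[-0.1,0,0],[0,0,0]],[[-0.1,0,0],[0,0,0]],[[-0.1,0,0],[0,0,0]],[[-0.1,0,0],[0,0,0]]]' >/dev/null && python3 s.py 4 ; python3 track.py
```

```text
t18.63 jig [-98.6 -39.6  25.3] yaw 0.01 tilt [ 0.002 -0.    -1.   ] F [ 0.57 -0.31 -0.26] open -0.000
t18.97 jig [-96.1 -39.6  24.8] yaw 0.02 tilt [-0.  0. -1.] F [ 0.22 -0.23  0.79] open -0.000
t19.30 jig [-93.3 -39.6  24.5] yaw 0.02 tilt [-0.003  0.    -1.   ] F [-3.36 -0.12  1.34] open -0.000
t19.63 jig [-88.3 -39.6  24.6] yaw 0.02 tilt [-0.001  0.    -1.   ] F [-2.48 -0.14 -1.56] open -0.001
('side',) [ 0.5348 -0.0583 -0.1239] med|r| 0.2510580292692124
in jig mm [ -3.3335 -39.5974] rot 0.0002252018436945391
('top', 'side') [ 0.5347 -0.0579 -0.1193] med|r| 0.37202811284226045
in jig mm [ -3.4838 -39.1802] rot 0.004904915678504804
```

```bash

python3 -m handwheel '[[[-0.1,0,0],[0,0,0]],[[-0.1,0,0],[0,0,0]],[[-0.1,0,0],[0,0,0]],[[-0.1,0,0],[0,0,0]]]' >/dev/null && python3 s.py 4 &&
python3 -m handwheel '[[[-0.1,0,0],[0,0,0]],[[-0.1,0,0],[0,0,0]],[[-0.1,0,0],[0,0,0]],[[-0.05,0,0],[0,0,0]]]' >/dev/null && python3 s.py 4 &&
for k in 1; do python3 -m handwheel '[[[-0.05,0,0],[0,0,0]],[[-0.05,0,0],[0,0,0]],[[-0.05,0,0],[0,0,0]]]' >/dev/null && python3 s.py 4 &&
python3 -m handwheel '[[[-0.05,0,0],[0,0,0]],[[-0.05,0,0],[0,0,0]],[[-0.05,0,0],[0,0,0]]]' >/dev/null && python3 s.py 4 &&
python3 -m handwheel '[[[-0.05,0,0],[0,0,0]],[[-0.05,0,0],[0,0,0]],[[-0.05,0,0],[0,0,0]]]' >/dev/null && python3 s.py 4 &&
python3 -m handwheel '[[[-0.05,0,0],[0,0,0]],[[-0.05,0,0],[0,0,0]],[[-0.05,0,0],[0,0,0]]]' >/dev/null && python3 s.py 4; done; python3 track.py
```

```text
t20.07 jig [-83.9 -39.6  24.8] yaw 0.02 tilt [ 0.  0. -1.] F [-1.94 -0.89 -0.2 ] open -0.000
t20.40 jig [-80.3 -39.6  24.8] yaw 0.02 tilt [ 0.  0. -1.] F [-2.66 -0.69 -0.92] open 0.000
t20.65 jig [-79.1 -39.6  24.8] yaw 0.02 tilt [-0.  0. -1.] F [-1.79  0.06 -1.99] open -0.000
t20.90 jig [-77.5 -39.6  24.8] yaw 0.02 tilt [-0.  0. -1.] F [-1.56  0.05 -0.51] open -0.000
t21.15 jig [-76.  -39.6  24.8] yaw 0.02 tilt [-0.  0. -1.] F [-2.1   0.15 -1.01] open 0.000
t21.40 jig [-74.5 -39.6  24.8] yaw 0.03 tilt [-0.  0. -1.] F [-2.61 -0.92 -0.44] open -0.000
('side',) [ 0.5362 -0.0586 -0.1268] med|r| 0.29925873339452025
in jig mm [ -1.8505 -39.7207] rot -0.0026479803727658124
('top', 'side') [ 0.5344 -0.0582 -0.1133] med|r| 0.47532711032121866
in jig mm [ -3.7613 -39.5155] rot 0.010891332644600848
```

```bash
python3 -c "
from h import *
np.save('plate.npy',np.r_[J2W(10.7,-40),J[2]])"; python3 track.py
python3 -m handwheel '[[[-0.05,0,0],[0,0,0]],[[-0.05,0,0],[0,0,0]],[[-0.05,0,0],[0,0,0]]]' >/dev/null && python3 s.py 4 &&
python3 -m handwheel '[[[-0.05,0,0],[0,0,0]],[[-0.05,0,0],[0,0,0]],[[-0.05,0,0],[0,0,0]]]' >/dev/null && python3 s.py 4 &&
python3 -m handwheel '[[[-0.05,0,0],[0,0,0]],[[-0.05,0,0],[0,0,0]],[[-0.05,0,0],[0,0,0]]]' >/dev/null && python3 s.py 4 &&
python3 -m handwheel '[[[-0.05,0,0],[0,0,0]],[[-0.05,0,0],[0,0,0]],[[-0.05,0,0],[0,0,0]]]' >/dev/null && python3 s.py 4 &&
python3 -m handwheel '[[[-0.05,0,0],[0,0,0]],[[-0.05,0,0],[0,0,0]],[[-0.05,0,0],[0,0,0]]]' >/dev/null && python3 s.py 4; python3 track.py
```

```text
('side',) [ 0.5483 -0.0606 -0.1332] med|r| 0.27882125611549524
in jig mm [ 10.4056 -40.1811] rot -0.009014515329811124
('top', 'side') [ 0.5488 -0.06   -0.1177] med|r| 0.46682127070398893
in jig mm [ 10.7881 -39.4981] rot 0.006476902628414161
t21.85 jig [-74.  -39.6  24.7] yaw 0.02 tilt [-0.002  0.    -1.   ] F [-5.75  0.42  2.39] open 0.000
STOP
('side',) [ 0.5485 -0.0604 -0.1254] med|r| 0.3015422021179326
in jig mm [ 10.4954 -39.9414] rot -0.0012647905170738716
('top', 'side') [ 0.5493 -0.0599 -0.1164] med|r| 0.3793429892033071
in jig mm [ 11.2523 -39.3854] rot 0.007783658525200535
```

```bash

python3 -m handwheel '[[[-0.02,0,0],[0,0,0]],[[0,0,0],[0,0,0]],[[0,0,0],[0,0,0]]]' >/dev/null && python3 s.py 9 && python3 -m handwheel '[[[0,0,0],[0,0,0]],[[0,0,0],[0,0,0]],[[0,0,0],[0,0,0]],[[0,0,0],[0,0,0]],[[0,0,0],[0,0,0]],[[0,0,0],[0,0,0]],[[0,0,0],[0,0,0]],[[0,0,0],[0,0,0]],[[0,0,0],[0,0,0]],[[0,0,0],[0,0,0]]]' >/dev/null && python3 s.py 9
```

```text
t22.20 jig [-74.  -39.6  24.7] yaw 0.02 tilt [-0.002  0.    -1.   ] F [-5.1  -0.38  2.33] open -0.000
t23.03 jig [-74.  -39.6  24.7] yaw 0.02 tilt [-0.002  0.    -1.   ] F [-5.58  0.32  2.65] open -0.000
```

```bash

python3 -m handwheel '[[[0.25,0,0],[0,0,0]],[[0.8,0,0],[0,0,0]],[[0,0,-2],[0,0,0]],[[0,-1,-2.5],[0,0,0]],[[0,-2.5,0],[0,0,0]],[[-2,-2.5,0],[0,0,0]],[[-2.5,-0.6,0],[0,0,0]],[[-2.5,0,0],[0,0,0]],[[-2.2,0,0],[0,0,0]],[[0,0,2.5],[0,0,0]],[[0,0,2],[0,0,0]],[[0,0,0],[0,0,0]],[[0,0,0],[0,0,0]]]' >/dev/null; python3 s.py; python3 track.py
```

```text
t24.12 jig [   8.4 -105.6   24.4] yaw 0.02 tilt [-0.001 -0.    -1.   ] F [0.4  0.01 0.59] open 0.000
('side',) [ 0.5491 -0.0602 -0.1398] med|r| 0.43934701554977984
in jig mm [ 11.1709 -39.7423] rot -0.015623508082605958
('top', 'side') [ 0.5494 -0.0598 -0.1301] med|r| 0.4495842716965963
in jig mm [ 11.3824 -39.3222] rot -0.005897983386120298
```

```bash

python3 -m handwheel '[[[0,0.4,0],[0,0,0]],[[0,0.3,0],[0,0,0]],[[0,0.1,0],[0,0,0]],[[0,0.08,0],[0,0,0]]]' >/dev/null; python3 s.py 6 &&
python3 -m handwheel '[[[0,0.05,0],[0,0,0]],[[0,0.05,0],[0,0,0]],[[0,0,0],[0,0,0]]]' >/dev/null && python3 s.py 4.5 &&
python3 -m handwheel '[[[0,0.05,0],[0,0,0]],[[0,0.05,0],[0,0,0]],[[0,0,0],[0,0,0]]]' >/dev/null && python3 s.py 4.5 &&
python3 -m handwheel '[[[0,0.05,0],[0,0,0]],[[0,0.05,0],[0,0,0]],[[0,0,0],[0,0,0]]]' >/dev/null && python3 s.py 4.5
```

```text
t24.55 jig [  9.  -96.1  25.4] yaw 0.07 tilt [ 0.001  0.    -1.   ] F [ 0.06  0.04 -0.57] open -0.000
t24.80 jig [  8.7 -95.7  24.8] yaw 0.03 tilt [ 0.  0. -1.] F [-0.48 -0.32  0.64] open 0.000
t25.05 jig [  8.6 -95.2  24.7] yaw -0.00 tilt [-0. -0. -1.] F [-0.29 -0.3  -0.93] open 0.000
t25.30 jig [  8.6 -95.   24.8] yaw -0.03 tilt [-0.    -0.001 -1.   ] F [-0.83 -4.61 -1.04] open 0.000
STOP
```

```bash

python3 -m handwheel '[[[0,-0.3,0],[0,0,0]],[[0,-0.8,0],[0,0,0]],[[0,0,-2.5],[0,0,0]],[[0,0,-3],[0,0,0]],[[0,0,-3],[0,0,0]],[[0,0,-3],[0,0,0]],[[0,0,-3],[0,0,0]],[[0,0,-2.5],[0,0,0]],[[-0.3,2.5,0],[0,0,0]],[[-0.3,3,0],[0,0,0]],[[-0.3,3,0],[0,0,0]],[[-0.2,3,0],[0,0,0]],[[0,3,0],[0,0,0]],[[0,3,0],[0,0,0]],[[0,3,0],[0,0,0]],[[0,2.5,0],[0,0,0]],[[0,0,0],[0,0,0]],[[0,0,0],[0,0,0]]]' >/dev/null; python3 s.py; python3 track.py
```

```text
t26.80 jig [ 19.  127.3 194.5] yaw 0.26 tilt [-0.001  0.001 -1.   ] F [-0.75 -0.83 -0.6 ] open -0.000
('side',) [ 0.5486 -0.0602 -0.1271] med|r| 0.2696884337620844
in jig mm [ 10.6523 -39.793 ] rot -0.002914078322614755
('top', 'side') [ 0.5493 -0.0596 -0.1213] med|r| 0.2861002232620269
in jig mm [ 11.2411 -39.1198] rot 0.0028876147089387794
```

```bash

python3 -m handwheel '[[[-0.1,-0.25,1],[0,0,0]],[[0,0,1.5],[0,0,0]],[[0,0,1.2],[0,0,0]],[[0,0,0.4],[0,0,0]],[[0,0,0.3],[0,0,0]]]' >/dev/null; python3 s.py 6 &&
python3 -m handwheel '[[[0,0,0.3],[0,0,0]],[[0,0,0.3],[0,0,0]],[[0,0,0.3],[0,0,0]],[[0,0,0.2],[0,0,0]]]' >/dev/null; python3 s.py 6 &&
python3 -m handwheel '[[[0,0,0.3],[0,0,0]],[[0,0,0.3],[0,0,0]],[[0,0,0.3],[0,0,0]],[[0,0,0.2],[0,0,0]]]' >/dev/null; python3 s.py 6; python3 - <<'E'
from h import *
i=optics.get_image('side')[0];cv2.imwrite('pics/h1.png',cv2.convertScaleAbs(cv2.resize(i[80:280,140:340],None,fx=3,fy=3,interpolation=cv2.INTER_CUBIC),alpha=1.4))
E
```

```text
t27.32 jig [ 20.  121.7 149.5] yaw -0.05 tilt [-0.002 -0.001 -1.   ] F [-0.75  0.14  0.06] open -0.000
t27.65 jig [ 20.7 122.8 139.8] yaw 0.03 tilt [ 0.  0. -1.] F [ 0.37 -0.37  0.52] open 0.000
t27.98 jig [ 21.1 122.7 129. ] yaw 0.01 tilt [ 0.001  0.    -1.   ] F [-0.01 -0.25  2.95] open 0.000
```

View pics/h1.png

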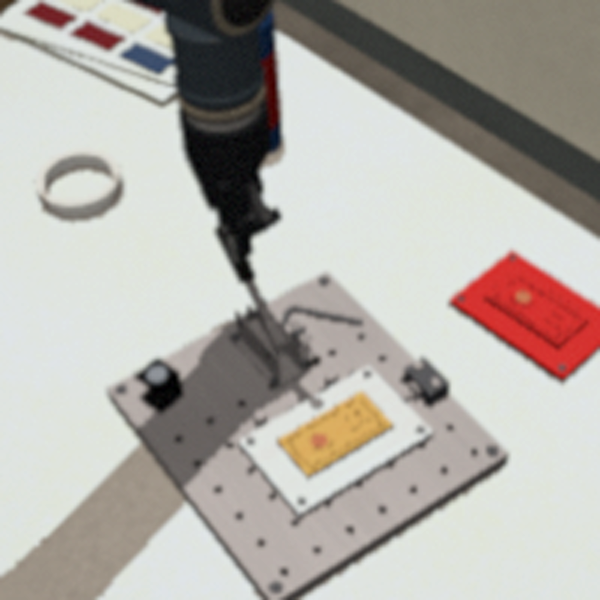

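The gripper tip is on the handle at about (235,265) in the crop, and the plate sits against the stop screw at (415,385). I'll keep pressing down.

```bash

python3 -m handwheel '[[[0,0.1,0.3],[0,0,0]],[[0,0.1,0.3],[0,0,0]],[[0,0,0.3],[0,0,0]],[[0,0,0.3],[0,0,0]],[[0,0,0.3],[0,0,0]]]' >/dev/null; python3 s.py 8 &&
python3 -m handwheel '[[[0,0,0.3],[0,0,0]],[[0,0,0.3],[0,0,0]],[[0,0,0.3],[0,0,0]],[[0,0,0.3],[0,0,0]],[[0,0,0.3],[0,0,0]]]' >/dev/null; python3 s.py 8 &&
python3 -m handwheel '[[[0,0,0.3],[0,0,0]],[[0,0,0.3],[0,0,0]],[[0,0,0.3],[0,0,0]],[[0,0,0.3],[0,0,0]],[[0,0,0.3],[0,0,0]]]' >/dev/null; python3 s.py 8 &&
python3 -m handwheel '[[[0,0,0.3],[0,0,0]],[[0,0,0.2],[0,0,0]],[[0,0,0.2],[0,0,0]],[[0,0,0.2],[0,0,0]]]' >/dev/null; python3 s.py 8
```

```text
t28.45 jig [ 20.6 125.1 113.5] yaw 0.04 tilt [ 0.  0. -1.] F [0.27 0.59 4.04] open 0.000
t28.87 jig [ 20.3 124.7  98.2] yaw 0.02 tilt [-0.001  0.    -1.   ] F [-0.15  1.27  1.28] open -0.000
t29.28 jig [ 20.3 124.7  83.4] yaw 0.02 tilt [-0.001  0.    -1.   ] F [0.04 0.46 2.82] open 0.000
t29.62 jig [ 20.4 124.6  74.4] yaw 0.02 tilt [-0.001 -0.    -1.   ] F [-0.04 -0.17  0.45] open -0.000
```

```bash

python3 -m handwheel '[[[0,0,0.15],[0,0,0]],[[0,0,0.15],[0,0,0]],[[0,0,0.1],[0,0,0]]]' >/dev/null; python3 s.py 10 &&
python3 -m handwheel '[[[0,0,0.1],[0,0,0]],[[0,0,0.1],[0,0,0]]]' >/dev/null; python3 s.py 10 &&
python3 -m handwheel '[[[0,0,0.1],[0,0,0]],[[0,0,0.05],[0,0,0]]]' >/dev/null; python3 s.py 10 &&
python3 -m handwheel '[[[0,0,0.05],[0,0,0]],[[0,0,0.05],[0,0,0]]]' >/dev/null; python3 s.py 10 &&
python3 -m handwheel '[[[0,0,0.05],[0,0,0]],[[0,0,0.05],[0,0,0]]]' >/dev/null; python3 s.py 10 &&
python3 -m handwheel '[[[0,0,0.05],[0,0,0]],[[0,0,0.05],[0,0,0]]]' >/dev/null; python3 s.py 10 &&
python3 -m handwheel '[[[0,0,0.05],[0,0,0]],[[0,0,0.05],[0,0,0]]]' >/dev/null; python3 s.py 10
```

```text
t29.87 jig [ 20.6 124.5  70.4] yaw 0.01 tilt [-0. -0. -1.] F [0.48 0.64 0.04] open -0.000
t30.03 jig [ 20.7 124.6  68.7] yaw 0.01 tilt [ 0. -0. -1.] F [ 0.47  0.9  -0.23] open 0.000
t30.20 jig [ 20.7 124.7  67.4] yaw 0.02 tilt [ 0.  0. -1.] F [-1.14 -1.12  3.5 ] open 0.000
t30.37 jig [ 20.8 124.7  66.8] yaw 0.02 tilt [ 0.  0. -1.] F [-2.23 -0.46  6.89] open 0.000
t30.53 jig [ 20.8 124.7  66.2] yaw 0.01 tilt [ 0.  0. -1.] F [-3.26 -0.7   9.67] open 0.000
t30.70 jig [ 20.9 124.7  65.7] yaw 0.01 tilt [ 0.  0. -1.] F [-3.7  -0.82 12.55] open 0.000
STOP
t30.70 jig [ 20.9 124.7  65.7] yaw 0.01 tilt [ 0.  0. -1.] F [-3.7  -0.82 12.55] open 0.000
STOP
```

```bash

python3 -m handwheel '[[[0,0,0.05],[0,0,0]],[[0,0,0.05],[0,0,0]],[[0,0,0],[0,0,0]]]' >/dev/null; python3 s.py;python3 -m handwheel '[[[0,0,0.04],[0,0,0]],[[0,0,0],[0,0,0]],[[0,0,0],[0,0,0]]]' >/dev/null; python3 s.py
python3 -m handwheel '[[[0,0,-0.3],[0,0,0]],[[0,0,-1],[0,0,0]],[[0,0,-2],[0,0,0]],[[0,0,-3],[0,0,0]],[[0,0,-3],[0,0,0]],[[0,0,-3],[0,0,0]],[[0,3,0],[0,0,0]],[[0,3,0],[0,0,0]],[[0,3,0],[0,0,0]],[[0,3,0],[0,0,0]],[[0,0,0],[0,0,0]],[[0,0,0],[0,0,0]]]' >/dev/null; python3 s.py; python3 track.py;  python3 - <<'E'
from h import *
i=optics.get_image('side')[0];j=optics.get_image('top')[0]
f=lambda a:cv2.resize(a,(400,400),interpolation=cv2.INTER_CUBIC)
cv2.imwrite('pics/h2.png',cv2.convertScaleAbs(np.hstack([f(i[135:285,165:315]),f(j[150:275,190:315])]),alpha=1.4))
E
```

```text
t30.95 jig [ 20.9 124.8  65.1] yaw 0.01 tilt [ 0.001  0.001 -1.   ] F [-3.62 -1.67 14.63] open 0.001
t31.20 jig [ 20.9 124.8  64.9] yaw 0.00 tilt [ 0.001  0.001 -1.   ] F [-4.58 -1.69 14.75] open 0.000
t32.20 jig [ 19.7 247.3 185.6] yaw 0.27 tilt [-0.     0.001 -1.   ] F [-0.32 -0.43 -0.51] open 0.000
('side',) [ 0.5484 -0.0604 -0.1284] med|r| 0.22224059233443483
in jig mm [ 10.4841 -39.9842] rot -0.00426063150415007
('top', 'side') [ 0.5492 -0.0598 -0.1236] med|r| 0.26461889607693334
in jig mm [ 11.1612 -39.2634] rot 0.0005648811249550773
```

View pics/h2.png

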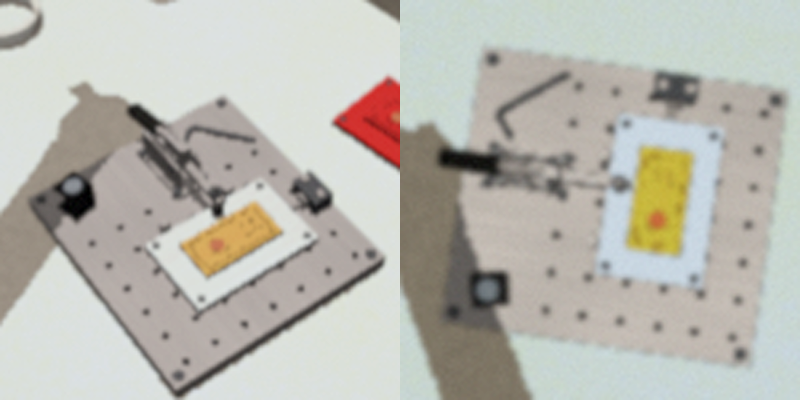

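The clamp is locked. The handle lies level (top pane 470,160) and the foot sits on the plate margin at (620,183). The plate is square at the pins and on the stop screw at (672,110), and the loupe and hex key have not moved.

```bash
python3 -c "
from bench import ticket; print(ticket.sign_off())"
```

```text
the job is handed in; nothing more can be done
None
```

The job is handed in: the plate was held on both pins at about 5–6.5 N, then on the end stop at about 5.5 N, and the clamp was pressed to about 15 N and looks locked in the last picture; nothing else was touched, and it took about 32 s.

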